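# Fit the tag platen on the screen-printing press

## Task

Swing the press's screen up by its front handle until it rests on its stop. Then lay the tag platen astride the press's bar, a little short of home so that it rides on the locating pin, slide it along the bar until it drops onto the pin, and press it down firmly with a kilo or two of push. Finish still holding it pressed home like that, so that I can tighten the clamp knob under the bar; leave the squeegee and the two bottles where they stand.

Things in the scene. Friction and masses are not known exactly. Their poses are not given: they have to be found in the camera images.
- press: Small screen-printing press bolted to the bench. Origin on the bench top straight below its locating pin; x points to its back along the support bar (towards the robot's right), z up. Base plate 320 x 160 x 10 mm. The level steel support bar, 36 mm wide, 25 mm deep, runs from x -115 mm to a pedestal at +85 mm, its flat top 50 mm above the bench, with free space beside it above the base plate.
- pin_foot (a point): Foot of the locating pin: on the pin's axis, level with the bar's top (50 mm above the bench), in the middle of the bar's width; axes as the press's. The steel pin is 12 mm in diameter and stands 8 mm up from the bar; its top 2 mm taper to 8 mm diameter.
- head (a joint): Angle of the press's print head (screen), rad: 0 lowered (its start: level, 24 mm above the bar and covering it), 1.30 up on its stop. An aluminium frame 195 mm (x) by 170 mm (y) by 20 mm with a taut steel mesh, hinged at the back. Springs take part of its weight: about 1.5 N at the handle lifts it; let go below about 0.8 rad it falls shut, above about 1.2 rad it goes up and stays.
- head_handle (a point): Middle of the head's front handle: a round steel bar 12 mm in diameter and 100 mm long, along the press's y, 45 mm in front of the frame's front edge and joined to it at both ends. It moves with the head on an arc of 270 mm radius about the hinge: 84 mm above the bench when lowered, about 344 mm when up. The round bar may turn between the fingers.
- head_hinge (a point): Middle of the head's hinge axis, 115 mm behind the pin's axis and 84 mm above the bench; the axis lies along the press's y; axes as the press's.
- platen_mid (a point): Middle of the plywood board of the loose tag platen (about 0.35 kg): 190 mm long (x), 60 mm wide (y), 10 mm thick, half-round nose at the -x end, square at the +x end; axes x from nose to square end, z up. It lies on the bench left of the press, nose to the robot's left, this point 33 mm above the bench. Take it across its width by the board's edges. On the press the nose points to the front (-x).
- platen: The whole platen: origin 33 mm below platen_mid, at its underside; axes the same. Under the board an aluminium channel 180 mm long and 50 mm wide opens downward to straddle the bar: a web 10 mm thick, and two side rails reaching 18 mm below the web, 42 mm apart inside, flared outward at the bottom.
- platen_socket (a point): Mouth of the platen's hidden pin socket: a 14 mm hole in the underside of the web, 10 mm deep, on the platen's centre line, 45 mm from platen_mid towards the square end and 15 mm lower; axes as the platen's. With the web riding on the pin's top this point is 8 mm above the bar; fully home it coincides with pin_foot and the web lies flat on the bar.
- squeegee: Bystander: wooden squeegee with a rubber blade lying flat on the bench, 140 x 95 x 22 mm, beside the platen, nearer to the robot or farther; origin on the bench under its middle.
- bottle_a: Bystander: pigment bottle with white cap, 72 mm in diameter, 170 mm tall, origin at the centre of its foot.
- bottle_b: Bystander: pigment bottle with white cap, 66 mm in diameter, 150 mm tall, origin at the centre of its foot.
There are look-alikes about, which are no part of the job. Of the things that look like the platen, take the one that is farthest to the robot's left at the start.

How it is judged:
On the way, in this order (a step that is already met when the one before it is completed fails the run):
1. the head is up on its stop (value of joint head above 1.22 rad), for 0.3 s.
2. the platen lies astride the bar, riding on the pin, short of home, with the head still up (value of joint head above 1.22 rad and z of platen_socket in the frame of pin_foot between 0.0045 and 0.012 m and horizontal distance between platen_socket and pin_foot between 0.004 and 0.045 m and y of platen_socket in the frame of pin_foot between -0.006 and 0.006 m and contact force between platen and press above 0.3 N), for 0.1 s.
3. the platen has dropped onto the pin (value of joint head above 1.22 rad and z of platen_socket in the frame of pin_foot between -0.003 and 0.0025 m and horizontal distance between platen_socket and pin_foot below 0.003 m and angle between the x axis of platen_socket and the x axis of press, either way round below 0.09 rad and angle between platen_socket's own z axis and vertical below 0.05 rad), for 0.2 s.
At the end, for the whole second after the job is handed in: Head still up (above 1.22 rad); platen home: socket within 3 mm sideways and 2.5 mm in height of the pin's foot, within 0.09 rad of the bar's line and 0.05 rad of level, at rest; the robot holds it pressed so that it bears on the press with over 9 N (its own weight is 2.7 to 4.3 N) (all of step 3 and contact force between platen and press above 9 N and linear speed of platen below 0.02 m/s and contact force between any of the fingers, the arm and platen above 4 N); the arm keeps its last pose, push and grip.
It fails at once if the squeegee is moved more than 30 mm or tipped (distance of squeegee from where it was at the start of the episode above 0.03 m or angle between squeegee's own z axis and vertical above 0.3 rad).
It fails at once if the larger bottle is moved more than 30 mm or tipped (distance of bottle_a from where it was at the start of the episode above 0.03 m or angle between bottle_a's own z axis and vertical above 0.3 rad).
It fails at once if the smaller bottle is moved more than 30 mm or tipped (distance of bottle_b from where it was at the start of the episode above 0.03 m or angle between bottle_b's own z axis and vertical above 0.3 rad).
It also fails if it takes over 64 s, if anything falls off the work surface, if the arm or the gripper's body presses on something with over 40 N, if the wrist force passes 120 N, or if a joint passes its speed limit or range.

## Robot

A 6-joint arm with a two-finger parallel gripper is mounted at the origin on the work surface. World frame = base frame: x ahead of the robot, y to its left, z up, the work surface at z = 0. Lengths are in m, angles in rad, forces in N, time in s.
With the tool pointing down it reaches from about 0.35 to 0.775 m from the base axis. Payload 7.3 kg.
Tool frame: the origin (TCP) lies midway between the tips of the shut fingers; the grasp point (between the pads) lies 19 mm behind it; z points along the fingers, y is the line along which they close (so a half turn about z gives the same grasp; the last joint's range is limited). The gripper opens to 92 mm and grips with 3 to 60 N. Pads are 19 mm wide; open, the fingers measure 130 mm over their backs; the gripper's body (75 mm by 190 mm) begins 47 mm behind the grasp point.
Start: joints at [-1.37, 0.342, 1.524, -0, 1.275, -0.146], TCP at [0.178, -0.494, 0.227] pointing down, gripper open.
Joint ranges: [-2.53, 2.53], [-0.77, 2.02], [0.04, 2.7], [-1, 4.14], [0.28, 2.66], [-3.11, 3.11]. Speed limits (rad/s): [2.57, 2.57, 3.14, 3.14, 3.14, 3.14].

## Interface

Orientations are given as [roll, pitch, yaw] about the fixed x, y, z axes, in that order (R = Rz(yaw) Ry(pitch) Rx(roll)).
In Python, from cell import monitor, vision, workorder gives the robot as it stands.
- The arm moves only by the tool move_arm, never from a script. Its argument "rows" is a list of rows, each a list of 5 numbers: the shift along the world's x, y, z in mm, then the turn about the world's z in rad, then the closure, from -1 (fully open) to 1 (shut). A call has 1 to 12 rows; each row shifts and turns the commanded pose from where the row before left it; what a row does not reach is not made up. A row lasts 1/10 s, in which the tool goes at most 50 mm and 8.59 degrees, less where a joint would pass 70% of its speed; a pose out of reach is approached as far as the arm can. A call is refused whole if a number of a shift passes 50 or a number of a turn 0.15, either way. A call with a gripper value outside its range is refused whole. The fingers move at their own pace and stop on an object; "newtons" is the grip in N (left out, the last holds). Time passes only in rows, so rows that do not move let the fingers close. It gives the time, the measured TCP pose, the force, the opening and the grip force at its end, in the units of the state.
- monitor.observe(): the state, without advancing time (a new reading comes with each control period).
- vision.read_camera(name): name is "side" or "top"; returns the picture (480x640x3 uint8, red, green, blue); there is no depth.
- vision.get_calibration(name): a dict with "K" (3x3 intrinsics, pixels), "T" (4x4, takes a point from camera to world coordinates). Camera axes: x right, y up, looking along -z (the intrinsics and any distortion apply to the point x, -y, -z); pixel columns grow to the right and rows downward; lengths in m; the calibration is good to about 2 mm. A picture is of the moment at which its call begins. get_calibration takes no time and is no camera call.
- workorder.hand_in(): hands the job in; it is judged then, once.
The state is a dict: "time": time; "qpos": joint angles; "qvel": joint speeds; "joint_efforts": joint torques, N m; "tool_pos": TCP position; "tool_rot": TCP orientation; "contact_force": force on the tool from outside, world axes, zero at the start; "torque": the same for the moment, N m; "opening": finger opening in m; "grip_force": force on a finger pad.
Only numpy, scipy, OpenCV 4.12 (cv2) and the standard library are available. Lean on these libraries where they do the work, as an engineer would, in place of code of your own. Each camera call takes 0.05 s, during which the arm holds its last target. There are 200 camera calls.

## Working session

There is one attempt and no reset: what is moved stays moved. The work goes in short steps, Python scripts to look and compute and a tool call to move; the robot and the scene stay as the last step left them, time stands still between calls to the robot, and variables do not carry over. Pictures are saved under pics/ and viewed, at most 10 in all, crops included, and the job is handed in when it is done.

Besides the shell and the picture viewer there is one more tool, called as name(argument=value, ...) on one line, values as JSON. move_arm: Moves the arm, as the interface text tells. Its arguments: {"type":"object","properties":{"rows":{"type":"array","items":{"type":"array","items":{"type":"number"}}},"newtons":{"type":"number"}},"required":["rows"]}

```bash
ls; mkdir -p pics
python3 - <<'E'
from cell import monitor, vision
import cv2
for n in ("top","side"):
    im=vision.read_camera(n); cv2.imwrite(f"pics/{n}0.png",im[:,:,::-1])
    c=vision.get_calibration(n); print(n,c)
print(monitor.observe())
E
```

```text
pics
top {'K': array([[601.04001675,   0.        , 315.78500397],
       [  0.        , 601.04001675, 244.42866692],
       [  0.        ,   0.        ,   1.        ]]), 'T': array([[ 1.57486128e-02,  9.94196867e-01, -1.06416968e-01,
         3.29750204e-01],
       [-9.99836977e-01,  1.65986353e-02,  7.10662869e-03,
         6.06827153e-04],
       [ 8.83176443e-03,  1.06287700e-01,  9.94296196e-01,
         1.55497046e+00],
       [ 0.00000000e+00,  0.00000000e+00,  0.00000000e+00,
         1.00000000e+00]])}
side {'K': array([[584.44102176,   0.        , 323.23578294],
       [  0.        , 584.44102176, 242.80826623],
       [  0.        ,   0.        ,   1.        ]]), 'T': array([[-0.80219988,  0.4145442 , -0.42968413, -0.01814717],
       [-0.59690166, -0.54049549,  0.59293594,  0.68169468],
       [ 0.01355582,  0.73213232,  0.68102754,  0.88051067],
       [ 0.        ,  0.        ,  0.        ,  1.        ]])}
{'time': 0.1, 'qpos': array([-1.36997610e+00,  3.42641501e-01,  1.52489063e+00,  1.11805379e-05,
        1.27540621e+00, -1.46001637e-01]), 'qvel': array([-0.00027104, -0.00242215, -0.00332161, -0.00177443,  0.00151413,
       -0.00048846]), 'joint_efforts': array([ 2.17385030e-03, -4.32003701e+01, -2.44694906e+01,  7.19736493e-02,
        5.26879902e-02, -5.15536908e-05]), 'tool_pos': array([ 0.17840577, -0.49338473,  0.22613123]), 'tool_rot': array([-3.14026284e+00, -2.06353683e-04,  3.46818462e-01]), 'contact_force': array([ 0.26894201, -0.53371302, -0.1344867 ]), 'torque': array([-0.00254198, -0.01595284, -0.00630557]), 'grip_force': 0.0, 'opening': 0.091896541867034}
```

View pics/top0.png

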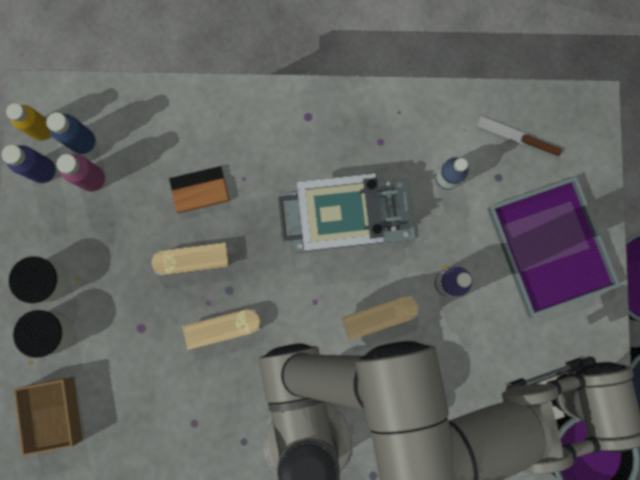

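View pics/side0.png

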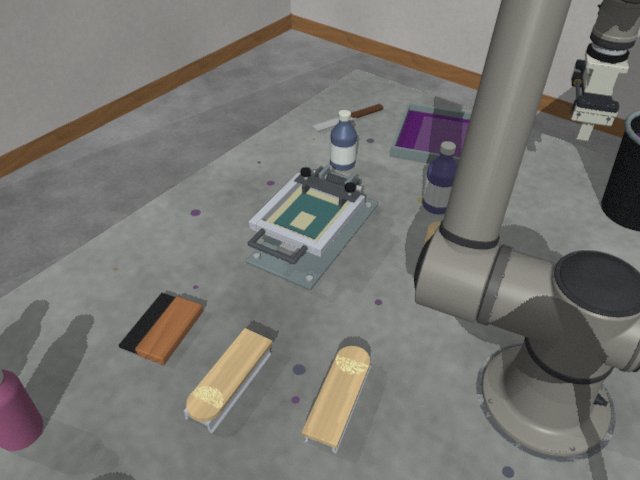

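The platen is the leftmost board in the top picture, at about (190,258) with its nose left. The press frame is at about (340,212), its handle at about (288,217). The squeegee is at (200,190) and the bottles at (455,170) and (456,280). Next I measure the platen and the frame.

```bash
cat > h.py <<'E'
import numpy as np, cv2
from cell import vision
def ray(n,uv):
    c=vision.get_calibration(n);K,T=c["K"],c["T"]
    p=np.linalg.inv(K)@[uv[0],uv[1],1.]
    return T[:3,3],T[:3,:3]@[p[0],-p[1],-p[2]]
def plane(n,uv,z):
    o,d=ray(n,uv); return o+d*(z-o[2])/d[2]
def proj(n,P):
    c=vision.get_calibration(n);K,T=c["K"],c["T"]
    q=T[:3,:3].T@(np.array(P)-T[:3,3]); q=K@[q[0],-q[1],-q[2]]; return q[:2]/q[2]
def two(uvt,uvs):
    (a,d),(b,e)=ray("top",uvt),ray("side",uvs)
    s=np.linalg.lstsq(np.c_[d,-e],b-a,rcond=None)[0]
    p,q=a+d*s[0],b+e*s[1]; return (p+q)/2,np.linalg.norm(p-q)
def rect(n,m,z):
    """min area rectangle of mask's biggest contour, on plane z: centre, sizes, long-axis angle"""
    c=max(cv2.findContours(m,cv2.RETR_EXTERNAL,cv2.CHAIN_APPROX_NONE)[0],key=cv2.contourArea)
    w=np.array([plane(n,p,z)[:2] for p in c[:,0].astype(float)])
    r=cv2.minAreaRect((w*1000).astype(np.float32)); b=cv2.boxPoints(r)
    e=b[1]-b[0]; f=b[2]-b[1]; e=e if np.linalg.norm(e)>np.linalg.norm(f) else f
    return np.round(r[0],1),np.round(r[1],1),np.arctan2(e[1],e[0])
def big(im,x0,y0,x1,y1,f,name):
    cv2.imwrite(name,cv2.resize(im[y0:y1,x0:x1,::-1],None,fx=f,fy=f,interpolation=cv2.INTER_CUBIC))
E
python3 - <<'E'
from h import *
im=cv2.imread("pics/top0.png")[:,:,::-1]; hsv=cv2.cvtColor(im,cv2.COLOR_RGB2HSV)
print("colors",hsv[258,190],hsv[258,165],hsv[240,303],hsv[200,303],hsv[258,240],hsv[218,283],hsv[218,288])
m=cv2.inRange(hsv,(8,60,100),(32,255,255)); s=np.zeros_like(m); s[228:285,140:240]=m[228:285,140:240]
print("platen",rect("top",s,.038))
m=cv2.inRange(hsv,(90,0,150),(140,60,255)); s=np.zeros_like(m); s[160:260,275:425]=m[160:260,275:425]
print("frame",rect("top",s,.094))
a=im[160:280,130:300]; b=im[160:265,265:435]
big(im,270,160,430,270,5,"pics/press0.png")
E
```

```text
colors [ 21  81 164] [ 25  67 172] [ 94  14 147] [101  12 168] [53 13 76] [90 12 62] [ 72  11 111]
platen (array([450.6, 308.5]), array([ 61.6, 190.5]), np.float32(-1.42293))
frame (array([568.9, -66.3]), array([168.5, 192.3]), np.float32(-1.4429293))
```

View pics/press0.png

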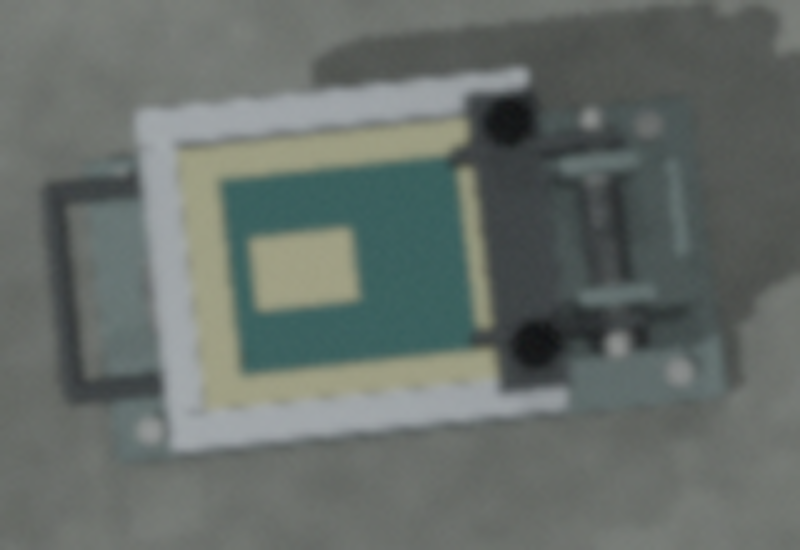

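Run:
```python
from h import *
print("handle",plane("top",(282.3,217.8),.084))
```

```text
handle [0.55199278 0.07389905 0.084     ]
```

move_arm(rows=[[0, 20, 40, 0, 0.2], [25, 42, 40, 0, 0.2], [30, 42, 0, -0.1, 0.2], [32, 48, 0, -0.12, 0.2], [32, 48, 0, 0, 0.2], [32, 48, 0, 0, 0.2], [32, 48, 0, 0, 0.2], [32, 48, 0, 0, 0.2], [32, 48, 0, 0, 0.2], [32, 48, 0, 0, 0.2], [32, 48, 0, 0, 0.2], [32, 48, 0, 0, 0.2]], newtons=10)

```text
time: 1.3
tool_pos: [0.4775, -0.0233, 0.2982]
tool_rot: [3.141, 0.0, 0.127]
contact_force: [0.5, -0.1, -0.2]
opening: 0.0367
grip_force: 0.0
```

move_arm(rows=[[0, 0, 0, 0, 0.2], [0, 0, 0, 0, 0.2], [0, 0, 0, 0, 0.2]])

```text
time: 1.6
tool_pos: [0.4764, -0.0261, 0.2981]
tool_rot: [3.141, 0.001, 0.126]
contact_force: [-0.7, 0.2, -0.0]
opening: 0.0366
grip_force: 0.0
```

move_arm(rows=[[15, 20, 0, 0, 0.2], [15, 20, 0, 0, 0.2], [15, 20, 0, 0, 0.2], [15, 21, -30, 0, 0.2], [15, 21, -40, 0, 0.2], [0, 0, -40, 0, 0.2], [0, 0, -30, 0, 0.2], [0, 0, 0, 0, 0.2], [0, 0, 0, 0, 0.2]])

```text
time: 2.5
tool_pos: [0.5522, 0.0752, 0.1593]
tool_rot: [3.141, -0.0, 0.125]
contact_force: [0.2, 0.3, 0.1]
opening: 0.037
grip_force: 0.0
```

Run:
```python
from h import *
im=vision.read_camera("side"); big(im,200,120,440,300,3.3,"pics/s1.png")
```

```text
(no output)
```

View pics/s1.png

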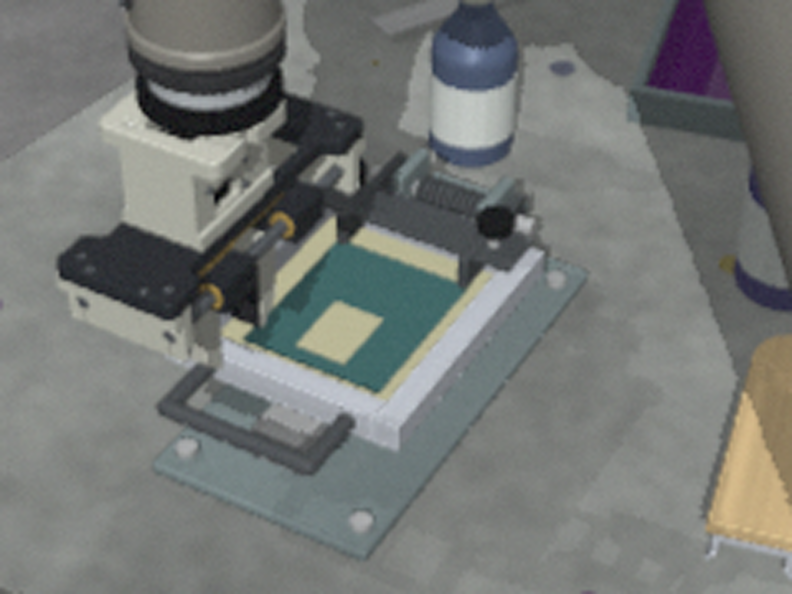

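The open fingers are above the handle and straight over it; going down to grasp.

move_arm(rows=[[0, 0, -30, 0, 0.2], [0, 0, -30, 0, 0.2], [0, 0, -25, 0, 0.2], [0, 0, -9, 0, 0.2], [0, 0, 0, 0, 0.2], [0, 0, 0, 0, 0.6], [0, 0, 0, 0, 1], [0, 0, 0, 0, 1], [0, 0, 0, 0, 1], [0, 0, 0, 0, 1]])

```text
time: 3.55
tool_pos: [0.5529, 0.0747, 0.0654]
tool_rot: [3.138, -0.002, 0.127]
contact_force: [1.0, -9.8, 1.7]
opening: 0.0118
grip_force: 10.0
```

move_arm(rows=[[0, -2, 0, 0, 1], [0.2, -1.3, 27, 0, 1], [0.5, -4, 26.6, 0, 1], [0.9, -6.7, 26.2, 0, 1], [1.2, -9.1, 25.3, 0, 1], [1.5, -11.7, 24.3, 0, 1], [1.8, -14, 23.1, 0, 1], [2, -16.2, 21.4, 0, 1], [0, 0, 0, 0, 1]])

```text
time: 4.45
tool_pos: [0.5602, 0.0119, 0.2422]
tool_rot: [-3.14, -0.004, 0.126]
contact_force: [-3.5, 8.8, 6.9]
opening: 0.0116
grip_force: 10.0
```

move_arm(rows=[[0.3, 2, 0, 0, 1], [2.3, -18.3, 19.8, 0, 1], [2.6, -20.1, 17.8, 0, 1], [2.8, -21.7, 15.7, 0, 1], [3, -23.2, 13.4, 0, 1], [3.1, -24.5, 11.1, 0, 1], [0, 0, 0, 0, 1]])

```text
time: 5.15
tool_pos: [0.5744, -0.0965, 0.319]
tool_rot: [3.139, -0.003, 0.125]
contact_force: [-3.6, 2.9, 10.1]
opening: 0.0115
grip_force: 10.0
```

move_arm(rows=[[1.7, -13, 4.5, 0, 1], [1.7, -12, 2.5, 0, 1], [0, 0, 0, 0, 1], [0, 0, 0, 0, 0.2], [0, 0, 0, 0, 0.2], [0, 0, 0, 0, 0.2]])

```text
time: 5.75
tool_pos: [0.5774, -0.119, 0.3226]
tool_rot: [-3.141, 0.001, 0.127]
contact_force: [-0.1, 0.3, 0.6]
opening: 0.0308
grip_force: 0.0
```

Released. Going straight up, then away towards the platen while rotating.

move_arm(rows=[[0, 0, 20, 0, 0.2], [0, 0, 30, 0, 0.2], [0, 0, 20, 0, 0.2], [0, 30, 0, 0.1, -1], [-5, 40, 0, 0.14, -1], [-10, 40, 0, 0.14, -1], [-10, 40, 0, 0.14, -1], [-10, 40, 0, 0.14, -1], [-10, 40, -10, 0.14, -1], [-10, 40, -20, 0.14, -1], [-10, 40, -30, 0.14, -1], [-10, 40, -30, 0.14, -1]])

```text
time: 6.95
tool_pos: [0.5022, 0.231, 0.3032]
tool_rot: [3.141, -0.0, 1.353]
contact_force: [0.2, 0.2, 0.1]
opening: 0.0914
grip_force: 0.0
```

Run:
```python
from h import *
im=vision.read_camera("side"); big(im,200,60,440,300,2.5,"pics/s2.png")
im=vision.read_camera("top"); cv2.imwrite("pics/top2.png",im[:,:,::-1]); big(im,270,160,430,270,5,"pics/t2.png")
```

```text
(no output)
```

View pics/s2.png

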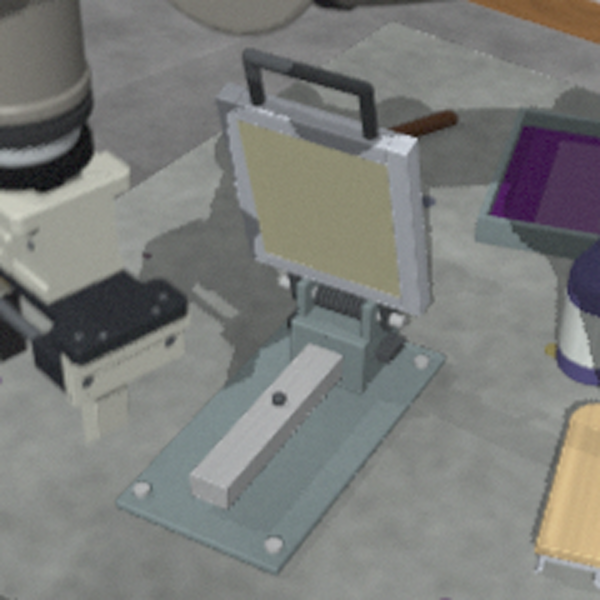

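View pics/t2.png

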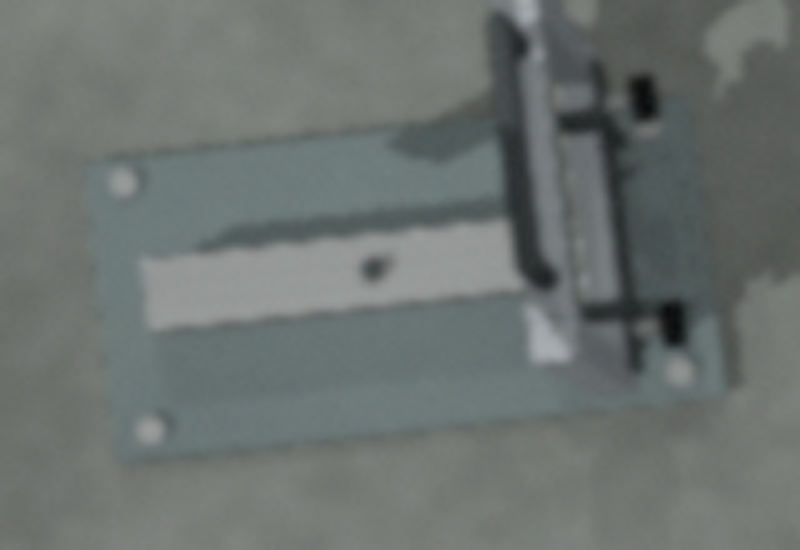

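The head is up on its stop. The bar is bare, with the pin at about (344.5,213.5) in top and (311.5,219) in side. Now I measure the pin and the bar line.

Run:
```python
from h import *
t=cv2.imread("pics/top2.png")[:,:,::-1]; s=vision.read_camera("side")
def dark(im,x,y,r,n):
    g=cv2.cvtColor(im,cv2.COLOR_RGB2GRAY).astype(float)[y-r:y+r+1,x-r:x+r+1]
    w=np.clip(np.median(g)-25-g,0,None); yy,xx=np.mgrid[y-r:y+r+1,x-r:x+r+1]
    print(n,np.median(g),np.round(g).astype(int).tolist() if r<4 else "")
    return np.array([(w*xx).sum(),(w*yy).sum()])/w.sum()
pt=dark(t,344,213,4,"top"); ps=dark(s,312,219,5,"side")
print(pt,ps,plane("top",pt,.055),plane("side",ps,.055),two(pt,ps))
hsv=cv2.cvtColor(t,cv2.COLOR_RGB2HSV); print(hsv[215,320],hsv[230,320],hsv[190,320],hsv[205,320])
g=cv2.cvtColor(t,cv2.COLOR_RGB2GRAY).astype(float)
E1=[];E2=[]
for x in range(302,368,2):
    col=g[:,x-1:x+2].mean(1); d=np.diff(col)
    yc=218-(x-302)*.127*0.9
    for sgn,E,lo,hi in ((1,E1,yc-12,yc-2),(-1,E2,yc+2,yc+14)):
        k=np.arange(int(lo),int(hi)); w=np.clip(sgn*d[k]-3,0,None)
        if w.sum()>5: E.append(plane("top",(x,(w*k).sum()/w.sum()+.5),.05)[:2])
for E in (E1,E2):
    E=np.array(E); vx,vy,x0,y0=cv2.fitLine((E*1000).astype(np.float32),cv2.DIST_HUBER,0,.01,.01).ravel()
    print("edge",len(E),np.arctan2(vy,vx),"x at y=-73:",x0+vx/vy*(-73-y0))
# platen again
m=cv2.inRange(hsv,(8,60,100),(32,255,255)); q=np.zeros_like(m); q[228:285,140:240]=m[228:285,140:240]
print("platen",rect("top",q,.038))
```

```text
top 138.0 
side 171.0 
[344.39705882 213.29705882] [311.09018568 219.25994695] [ 0.57053926 -0.08110692  0.055     ] [ 0.5683108  -0.08112338  0.055     ] (array([ 0.56989613, -0.081657  ,  0.05398113]), np.float64(0.001881615915443317))
[ 70   5 152] [ 88  29 115] [ 85  27 122] [ 88  31 100]
edge 33 -1.4386709 x at y=-73: 588.19995
edge 33 -1.4413512 x at y=-73: 551.84503
platen (array([426.6, 357.6]), array([102.8,  52.7]), np.float32(1.050942))
```

move_arm(rows=[[-10, 15, -20, 0.12, -1], [-10, 15, -40, 0.12, -1], [-10, 16, -40, 0.126, -1], [-11, 16, -40, 0, -1], [-10.6, 16, -40, 0, -1], [0, 0, -20, 0, -1], [0, 0, 0, 0, -1], [0, 0, 0, 0, -1]])

```text
time: 7.9
tool_pos: [0.4527, 0.3069, 0.1054]
tool_rot: [3.14, -0.0, 1.711]
contact_force: [-0.8, -0.0, 0.8]
opening: 0.0917
grip_force: 0.0
```

Run:
```python
from h import *
im=vision.read_camera("side"); big(im,60,240,380,480,2.5,"pics/s3.png")
```

```text
(no output)
```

View pics/s3.png

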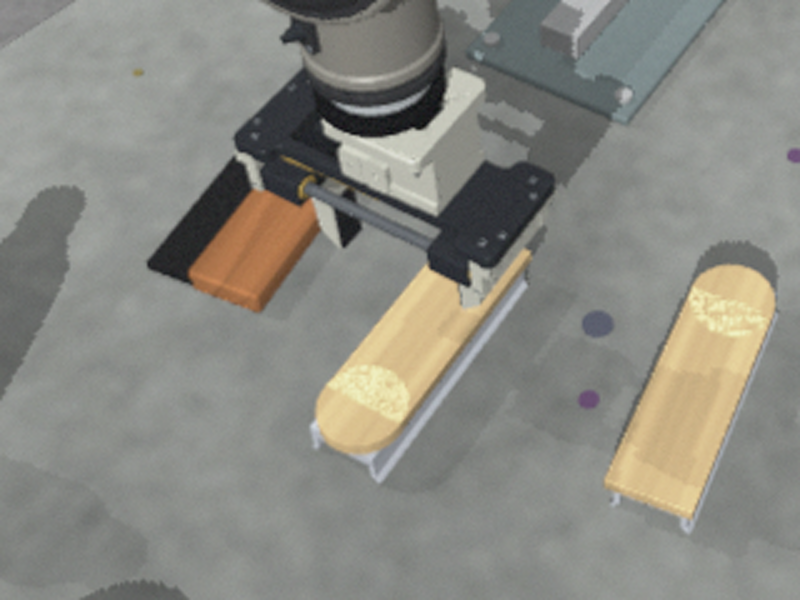

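The gripper is over the platen's middle, clear of the squeegee; descending.

move_arm(rows=[[-2, 1.5, -30, 0.008, -1], [0, 0, -30, 0, -1], [0, 0, -22, 0, -1], [0, 0, -8, 0, -1], [0, 0, 0, 0, -1], [0, 0, 0, 0, 0.2], [0, 0, 0, 0, 1], [0, 0, 0, 0, 1], [0, 0, 0, 0, 1], [0, 0, 0, 0, 1]], newtons=40)

```text
time: 8.95
tool_pos: [0.4497, 0.3089, 0.0148]
tool_rot: [3.14, -0.0, 1.721]
contact_force: [0.2, -0.1, 3.8]
opening: 0.0595
grip_force: 40.0
```

move_arm(rows=[[0, 0, 15, 0, 1], [0, 0, 30, 0, 1], [0, 0, 40, 0, 1], [5, -15, 20, -0.01, 1], [10, -28, 0, -0.01, 1], [10, -30, 0, 0, 1], [10, -30, 0, 0, 1], [10, -30, 0, 0, 1], [10, -30, 0, 0, 1], [10, -30, 0, 0, 1], [10, -30, 0, 0, 1], [10, -30, 0, 0, 1]])

```text
time: 10.15
tool_pos: [0.534, 0.0545, 0.1187]
tool_rot: [-3.14, -0.0, 1.701]
contact_force: [1.4, -0.6, -3.7]
opening: 0.0594
grip_force: 40.0
```

move_arm(rows=[[10, -30, 0, 0, 1], [10, -25, 0, 0, 1], [7, -15, 0, 0, 1], [0, 0, 0, 0, 1], [0, 0, 0, 0, 1], [0, 0, 0, 0, 1]])

```text
time: 10.75
tool_pos: [0.5607, -0.013, 0.1191]
tool_rot: [-3.141, -0.001, 1.702]
contact_force: [0.2, 0.3, -2.7]
opening: 0.0597
grip_force: 40.0
```

Run:
```python
from h import *
from cell import monitor
s=monitor.observe(); print(s["tool_pos"],s["tool_rot"])
t=vision.read_camera("top"); big(t,240,150,440,290,4,"pics/t4.png"); cv2.imwrite("pics/top4.png",t[:,:,::-1])
s=vision.read_camera("side"); cv2.imwrite("pics/side4.png",s[:,:,::-1]);
```

```text
[ 0.56069549 -0.01302839  0.11905046] [-3.14069940e+00 -6.89913043e-04  1.70184073e+00]
```

View pics/side4.png

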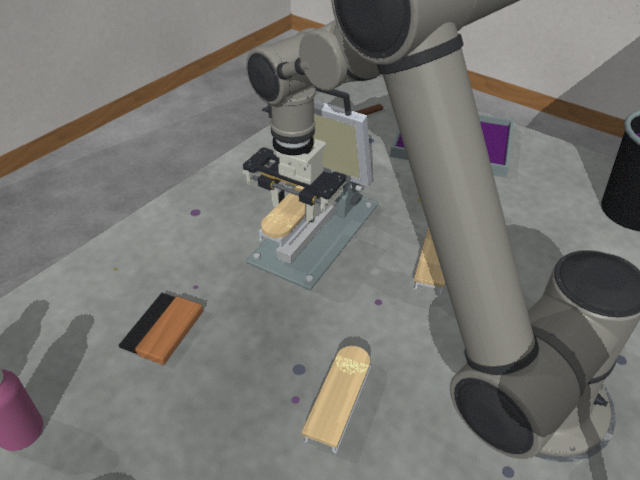

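move_arm(rows=[[0.5, 0, -20, 0, 1], [0.5, -1, -20, 0, 1], [0, 0, -10, 0, 1], [0, 0, -6, 0, 1], [0, 0, -4, 0, 1], [0, 0, 0, 0, 1]])

```text
time: 11.45
tool_pos: [0.5624, -0.0151, 0.0593]
tool_rot: [3.141, 0.0, 1.701]
contact_force: [-0.5, 0.1, -3.3]
opening: 0.0595
grip_force: 40.0
```

move_arm(rows=[[0, 0, -2, 0, 1], [0, 0, -2, 0, 1], [0, 0, -1, 0, 1], [0, 0, 0, 0, 1]])

```text
time: 11.85
tool_pos: [0.5625, -0.0153, 0.0544]
tool_rot: [3.141, 0.0, 1.701]
contact_force: [-0.1, 0.2, -2.2]
opening: 0.0596
grip_force: 40.0
```

move_arm(rows=[[0, 0, -0.5, 0, 1], [0, 0, -0.5, 0, 1], [0, 0, 0, 0, 1], [0, 0, 0, 0, 1]])

```text
time: 12.25
tool_pos: [0.5625, -0.0151, 0.0536]
tool_rot: [3.141, -0.0, 1.701]
contact_force: [0.0, 0.8, 0.5]
opening: 0.0592
grip_force: 40.0
```

Riding on the pin. Slide along the bar, watching for the drop.

move_arm(rows=[[0.3, -2, 0, 0, 1], [0.3, -2, 0, 0, 1], [0.3, -2, 0, 0, 1], [0.3, -2, 0, 0, 1], [0.3, -2, 0, 0, 1], [0.3, -2, 0, 0, 1], [0.3, -2, 0, 0, 1], [0.1, -1, 0, 0, 1], [0, 0, 0, 0, 1]])

```text
time: 13.15
tool_pos: [0.5647, -0.0306, 0.0533]
tool_rot: [3.141, 0.001, 1.701]
contact_force: [-1.1, 2.0, 2.2]
opening: 0.0597
grip_force: 40.0
```

move_arm(rows=[[0.1, -1, -0.5, 0, 1], [0.1, -1, 0, 0, 1], [0.1, -1, 0, 0, 1], [0, 0, 0, 0, 1]])

```text
time: 13.55
tool_pos: [0.5646, -0.0339, 0.0522]
tool_rot: [-3.141, 0.001, 1.701]
contact_force: [0.7, -1.8, -2.3]
opening: 0.0595
grip_force: 40.0
```

move_arm(rows=[[0, 0, -1, 0, 1], [0, 0, -1, 0, 1], [0, 0, 0, 0, 1]])

```text
time: 13.85
tool_pos: [0.5649, -0.0342, 0.0505]
tool_rot: [3.141, 0.001, 1.701]
contact_force: [1.0, -6.3, -2.9]
opening: 0.0591
grip_force: 40.0
```

move_arm(rows=[[0.2, -0.8, 0, 0, 1], [0, -0.3, -1, 0, 1], [0, 0, -1, 0, 1], [0, 0, -1, 0, 1], [0, 0, 0, 0, 1]])

```text
time: 14.35
tool_pos: [0.565, -0.0345, 0.0476]
tool_rot: [-3.142, 0.0, 1.701]
contact_force: [1.5, -4.8, -3.4]
opening: 0.0594
grip_force: 40.0
```

move_arm(rows=[[0.2, -0.6, -0.6, 0, 1], [0, 0, -0.6, 0, 1], [0, 0, -0.6, 0, 1], [0, 0, -0.6, 0, 1], [0, 0, 0, 0, 1]])

```text
time: 14.85
tool_pos: [0.5651, -0.0347, 0.0468]
tool_rot: [3.141, -0.0, 1.701]
contact_force: [-5.0, -1.4, 11.2]
opening: 0.0594
grip_force: 40.0
```

move_arm(rows=[[-0.2, 0, -0.3, 0, 1], [0, 0, -0.2, 0, 1], [0, 0, 0, 0, 1], [0, 0, 0, 0, 1], [0, 0, 0, 0, 1]])

```text
time: 15.35
tool_pos: [0.5651, -0.0348, 0.0468]
tool_rot: [3.141, 0.0, 1.701]
contact_force: [-5.5, -2.0, 13.5]
opening: 0.0593
grip_force: 40.0
```

Run:
```python
from h import *
t=vision.read_camera("top"); s=vision.read_camera("side")
a=cv2.resize(s[120:300,220:400],(400,400)); b=cv2.resize(t[140:300,250:410],(400,400))
cv2.imwrite("pics/e.png",np.hstack([a,b])[:,:,::-1])
```

```text
(no output)
```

View pics/e.png

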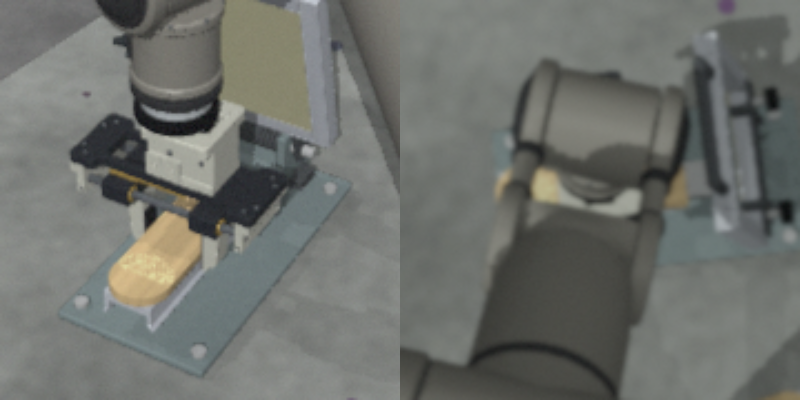

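The platen sits flat on the bar and the head is up. The push is about 17 N and the platen is at home height. Handing in.

```bash
python3 -c "
from cell import workorder
print(workorder.hand_in())"
```

```text
the job is handed in; nothing more can be done
None
```

The screen is up on its stop, and the platen is on the pin, held down on the bar with about 17 N so you can tighten the clamp knob; the squeegee and bottles were not touched, and the job is handed in, though the hand-in returned no verdict.

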